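# Scan the pulled-out volume and push it home

## Task

One of the three volumes in the rack sticks out of the row: while it still does, point the yellow hand scanner squarely at the middle of the bar-code label on its spine, from about 7 cm away, and hold it there quite still for a good second. Lower the scanner gently back into its cradle and push that volume fully home, flush with the other two. Never touch the books with the scanner, and do not disturb the bottle, mug, bookend and paperback.

Things in the scene. Friction and masses are not known exactly. Their poses are not given: they have to be found in the camera images.
- rack: fixed grey steel book rack. Origin on the table; +x to its back stop, away from the robot; yaw varies. Floor 6 thick, x -105 to +86, 168 wide; stop 130 tall, face at x = +80; four dividers 4 thick, 110 tall, x -35 to +80, make three slots 48 wide centred at y = -52, 0, +52. Volumes fully home have spines at x = -55
- book_red: Dark red bound volume upright in a rack slot, 135 deep (x), 42 thick (y), 180 tall. Origin: centre of its underside, on the rack floor; +x from spine to fore-edge; the spine faces the robot, 67.5 mm to -x. Loose, about 0.65 kg, slides easily (about 2 N). Fully home its origin is at x = +12.5 in the rack's frame; one starts 35 to 50 mm short of that, the others within 2 mm
- book_green: Dark green bound volume upright in a rack slot, 135 deep (x), 42 thick (y), 180 tall. Origin: centre of its underside, on the rack floor; +x from spine to fore-edge; the spine faces the robot, 67.5 mm to -x. Loose, about 0.65 kg, slides easily (about 2 N). Fully home its origin is at x = +12.5 in the rack's frame; one starts 35 to 50 mm short of that, the others within 2 mm
- book_blue: Dark blue bound volume upright in a rack slot, 135 deep (x), 42 thick (y), 180 tall. Origin: centre of its underside, on the rack floor; +x from spine to fore-edge; the spine faces the robot, 67.5 mm to -x. Loose, about 0.65 kg, slides easily (about 2 N). Fully home its origin is at x = +12.5 in the rack's frame; one starts 35 to 50 mm short of that, the others within 2 mm
- book_red_label (a point): centre of the white 36 x 36 mm bar-code label on the red volume's spine, 70 mm above the volume's underside; axes as the volume's
- book_green_label (a point): centre of the white 36 x 36 mm bar-code label on the green volume's spine, 90 mm above the volume's underside; axes as the volume's
- book_blue_label (a point): centre of the white 36 x 36 mm bar-code label on the blue volume's spine, 110 mm above the volume's underside; axes as the volume's
- scanner: yellow hand scanner level in its cradle, 0.2 kg. Origin: underside of barrel below the grip point; +x out of the window along the beam, z up. Square barrel 34 x 34, x -87 to +65; black head 46 wide, 42 high, x +65 to +85, red window in front. Always on (no trigger); reads 25 to 150 mm ahead of the window
- scanner_grip (a point): grip point, on the barrel's axis 17 mm above the scanner's origin, near its centre of mass, midway between the cradle's yokes; grip it across y (34 mm wide) from above; axes as the scanner's
- scanner_window (a point): centre of the window, 85 mm ahead (+x) of the grip point, on the barrel's axis; axes as the scanner's
- cradle: fixed scanner cradle: black base 150 x 90 x 12, two grey U yokes 10 thick at x = -50 and +50 (90 mm free between), each with a 44 wide gap, floor 45 above the table, prongs up to 69. Origin under its centre on the table; +x the way the scanner first points; yaw varies; stands to the robot's left or right
- cradle_rest (a point): where the scanner's grip point lies when it rests in the cradle, 62 mm above the table; axes as the cradle's
- spray_bottle: pale blue bottle with blue cap, 60 across, 150 tall; origin under its centre. Leave alone
- mug: white mug, 76 across, 90 tall; origin under its centre, handle at +y. Leave alone
- bookend: green steel L-shaped bookend, 100 x 90 foot, 142 tall; origin under the foot's centre, upright plate at +x. Leave alone
- paperback: cream paperback lying flat, 110 x 170 x 18; origin under its centre. Leave alone
Mind the look-alikes: they are no part of the job. What is shaped like the book_green but orange is not meant.

How it is judged:
On the way:
1. held scanner still (0.02 m/s, 0.15 rad/s) for 0.8 s, on the label of the volume that sticks out: label centre within 13 mm of the beam each way, 25-150 mm ahead of the window, within 0.3 rad of square (((x of book_red in the frame of rack below -0.01 m and x of book_red_label in the frame of scanner_window between 0.025 and 0.15 m and y of book_red_label in the frame of scanner_window between -0.013 and 0.013 m and z of book_red_label in the frame of scanner_window between -0.013 and 0.013 m and angle between the x axis of scanner and the x axis of book_red, either way round below 0.3 rad) or (x of book_green in the frame of rack below -0.01 m and x of book_green_label in the frame of scanner_window between 0.025 and 0.15 m and y of book_green_label in the frame of scanner_window between -0.013 and 0.013 m and z of book_green_label in the frame of scanner_window between -0.013 and 0.013 m and angle between the x axis of scanner and the x axis of book_green, either way round below 0.3 rad) or (x of book_blue in the frame of rack below -0.01 m and x of book_blue_label in the frame of scanner_window between 0.025 and 0.15 m and y of book_blue_label in the frame of scanner_window between -0.013 and 0.013 m and z of book_blue_label in the frame of scanner_window between -0.013 and 0.013 m and angle between the x axis of scanner and the x axis of book_blue, either way round below 0.3 rad)) and linear speed of scanner below 0.02 m/s and angular speed of scanner below 0.15 rad/s and contact force between the fingers and scanner above 1 N), for 0.8 s.
At the end, for the whole second after the job is handed in: All three volumes stand upright (within 0.06 rad) and at rest in the rack, fully home: origin within 5 mm of the home position (x above 7.5 mm in the rack's frame). The scanner lies level (within 0.1 rad) and at rest in its cradle, its grip point within 16 mm of the rest point, down on the yokes (x of each of book_red, book_green, book_blue in the frame of rack above 0.0075 m and z of each of book_red, book_green, book_blue in the frame of rack below 0.012 m and angle between each of book_red, book_green, book_blue's own z axis and vertical below 0.06 rad and linear speed of each of book_red, book_green, book_blue, scanner below 0.02 m/s and distance between scanner_grip and cradle_rest below 0.016 m and z of scanner_grip in the frame of cradle below 0.068 m and angle between scanner's own z axis and vertical below 0.1 rad); the robot touches nothing.
It fails at once if the scanner touches a volume (over 1 N) (contact force between scanner and book_red above 1 N or contact force between scanner and book_green above 1 N or contact force between scanner and book_blue above 1 N).
It fails at once if the scanner is let fall (loose from the fingers and faster than 0.55 m/s, a drop of some 15 mm) (linear speed of scanner above 0.55 m/s and contact force between the fingers and scanner below 0.2 N).
It fails at once if a bystander (bottle, mug, bookend, paperback) is moved more than 25 mm or tipped over (distance of any of spray_bottle, mug, bookend, paperback from where it was at the start of the episode above 0.025 m or angle between any of spray_bottle, mug, bookend, paperback's own z axis and vertical above 0.3 rad).
It also fails if it takes over 61 s, if anything falls off the work surface, if the arm or the gripper's body presses on something with over 40 N, if the wrist force passes 120 N, or if a joint passes its speed limit or range.

## Robot

A 6-joint arm with a two-finger parallel gripper is mounted at the origin on the work surface. World frame = base frame: x ahead of the robot, y to its left, z up, the work surface at z = 0. Lengths are in m, angles in rad, forces in N, time in s.
With the tool pointing down it reaches from about 0.275 to 0.85 m from the base axis. Payload 19 kg.
Tool frame: the origin (TCP) lies midway between the tips of the shut fingers; the grasp point (between the pads) lies 19 mm behind it; y points along the fingers, x is the direction in which the jaws open and shut, and the axes are right-handed (so a half turn about y gives the same grasp; the last joint's range is limited). The gripper opens to 85 mm and grips with 20 to 120 N. Pads are 22 mm wide; open, the fingers measure 114 mm over their backs; the gripper's body (76 mm by 85 mm) begins 54 mm behind the grasp point. The pads swing forward as they close: fully open they stand 13 mm farther back than shut.
Start: joints at [-1.415, 0.15, 1.437, -0, 1.554, -0.134], TCP at [0.164, -0.551, 0.231] pointing down, gripper open.
Joint ranges: [-2.8, 2.8], [-0.68, 2.1], [0.12, 2.68], [-1.39, 4.53], [0.16, 2.79], [-2.81, 2.81]. Speed limits (rad/s): [1.89, 1.89, 2.22, 3.01, 3.01, 3.01].

## Interface

Orientations are given as [roll, pitch, yaw] about the fixed x, y, z axes, in that order (R = Rz(yaw) Ry(pitch) Rx(roll)).
In Python, from rig import * gives the robot as it stands.
- The arm moves only by the tool send_rows, never from a script. Its argument "motion" is a list of rows, each a list of 5 numbers: the gripper command: -1 is shut, 1 is fully open, values between are in proportion, then the shift along the tool's x, y, z in mm, then the turn about the tool's y in degrees. In form: [[fingers, tx, ty, tz, twist], ...]. A call has 1 to 20 rows; each row shifts and turns the commanded pose from where the row before left it, along the tool's axes as they then stand; what a row does not reach is not made up. A row lasts 1/10 s, in which the tool goes at most 50 mm and 8.59 degrees, less where a joint would pass 70% of its speed; a pose out of reach is approached as far as the arm can. A call with a gripper value outside its range is refused whole. The fingers move at their own pace and stop on an object; "force" is the grip in N (left out, the last holds). Time passes only in rows, so rows that do not move let the fingers close. It gives the time, the measured TCP pose, the force and the opening at its end, in the units of the state.
- sense(): the state, without advancing time (a new reading comes with each control period).
- capture(name): name is "side" or "top" or "wrist"; returns a dict with "img" (400x640x3 uint8, red, green, blue), "intrinsics" (3x3 intrinsics, pixels), "dist" ([k1, k2, p1, p2, k3] as OpenCV has them; the pictures are not rectified), "R" (3x3) and "t" (3): a world point X has camera coordinates R X + t; the wrist camera has in their place "mount" (4x4, takes a point from camera to tool coordinates, whose origin is the TCP and whose axes are the tool frame's). Camera axes: x right, y down, z forward; pixel columns grow to the right and rows downward; lengths in m; the calibration is good to about 2 mm. A picture is of the moment at which its call begins: read the wrist's pose just before it. There is no depth.
- finish_job(): hands the job in, once; it reports no verdict.
The state is a dict: "clock": time; "joint_positions": joint angles; "qvel": joint speeds; "joint_efforts": joint torques, N m; "ee_pos": TCP position; "tcp_rot": TCP orientation; "force": force on the tool from outside, world axes, zero at the start; "wrist_torque": the same for the moment, N m; "grip_width": finger opening in m.
Only numpy, scipy, OpenCV 4.12 (cv2) and the standard library are available. Lean on these libraries where they do the work, as an engineer would, in place of code of your own. Each camera call takes 0.05 s, during which the arm holds its last target. There are 200 camera calls.

## Working session

There is one attempt and no reset: what is moved stays moved. The work goes in short steps, Python scripts to look and compute and a tool call to move; the robot and the scene stay as the last step left them, time stands still between calls to the robot, and variables do not carry over. Pictures are saved under pics/ and viewed, about 8 in all and at most 12, crops included, and the job is handed in when it is done.

Besides the shell and the picture viewer there is one more tool, called after ">>>" by a JSON object that holds its "fn" and its "kwargs". send_rows: Moves the arm, as the interface text tells. Its arguments: {"type":"object","properties":{"motion":{"type":"array","items":{"type":"array","items":{"type":"number"}}},"force":{"type":"number"}},"required":["motion"]}

```bash
ls; mkdir -p pics; python3 - <<'E'
from rig import *
import cv2,pickle
s=sense();print(s)
for n in("side","top"):
    c=capture(n);cv2.imwrite(f"pics/{n}0.png",c["img"][:,:,::-1]);pickle.dump(c,open(n+"0.pkl","wb"))
    print(n,c["intrinsics"],c["dist"],c["R"],c["t"],-c["R"].T@c["t"])
E
```

```text
pics
{'clock': 0.0, 'joint_positions': array([-1.41499242e+00,  1.50991365e-01,  1.43800734e+00,  3.37961353e-06,
        1.55384668e+00, -1.34030339e-01]), 'qvel': array([-8.40155714e-04,  4.05534124e-04,  2.11113525e-03,  3.02143687e-05,
        1.91008062e-04,  2.70189193e-04]), 'joint_efforts': array([ 2.08739375e-04, -7.13056612e+01, -5.70867920e+01, -1.54117620e-04,
        9.05171677e-03, -4.81597738e-05]), 'ee_pos': array([ 0.16425695, -0.55077566,  0.23068422]), 'tcp_rot': array([-1.57062558e+00,  1.24103642e-03, -1.28096204e+00]), 'force': array([-0.09307977,  0.22381597, -0.44395033]), 'wrist_torque': array([ 0.00959299,  0.04605861, -0.08078695]), 'grip_width': 0.08553647271850472}
side [[456.88826966   0.         316.91142393]
 [  0.         456.88826966 199.17295118]
 [  0.           0.           1.        ]] [-0.01121987  0.          0.          0.          0.        ] [[-0.80711006 -0.59036785 -0.00625642]
 [-0.46350007  0.64015799 -0.61267074]
 [ 0.36570621 -0.49159287 -0.79031349]] [0.46331011 0.31129146 1.06030783] [0.1304647  0.59548745 1.03159342]
top [[426.88446221   0.         315.39192396]
 [  0.         426.88446221 198.55945847]
 [  0.           0.           1.        ]] [-0.02608787  0.          0.          0.          0.        ] [[ 0.02967724 -0.99955375 -0.00339976]
 [-0.9955077  -0.02925082 -0.09004897]
 [ 0.08990934  0.00605689 -0.99593154]] [0.00956598 0.59186561 1.17628497] [0.48316388 0.01974963 1.2248287 ]
```

View pics/top0.png

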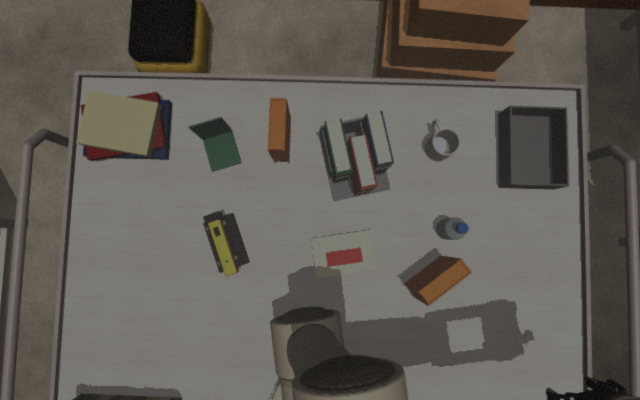

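View pics/side0.png

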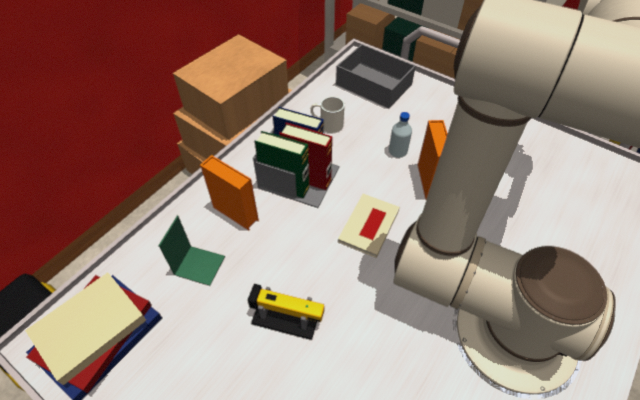

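```bash
python3 - <<'E'
import cv2,numpy as np
t=cv2.imread("pics/top0.png");s=cv2.imread("pics/side0.png")
z=lambda im,x,y,w,h,k:cv2.resize(im[y:y+h,x:x+w],None,fx=k,fy=k,interpolation=cv2.INTER_CUBIC)
a=z(t,310,100,100,100,4);b=z(t,180,190,100,100,4)
c=z(s,245,100,100,110,3.6)[:200*2];d=z(s,240,275,100,75,4)
H=np.zeros((600,800,3),np.uint8)
H[:400,:400]=a;H[:400,400:]=b
H[400:,:400]=cv2.resize(d[:250],(400,250))[:200]
H[400:,400:]=0
cv2.imwrite("pics/crop1.png",H)
cv2.imwrite("pics/crop2.png",z(s,245,100,100,110,5))
E
```

```text
(no output)
```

View pics/crop1.png

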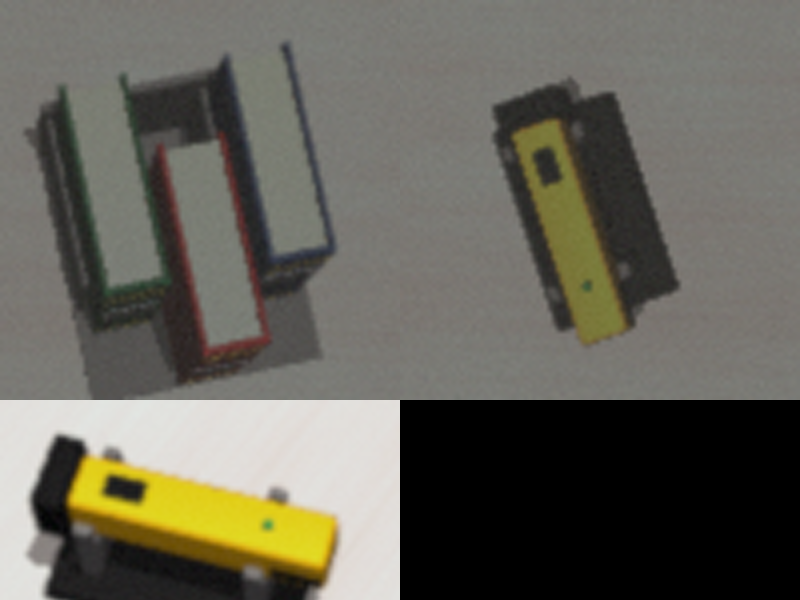

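View pics/crop2.png

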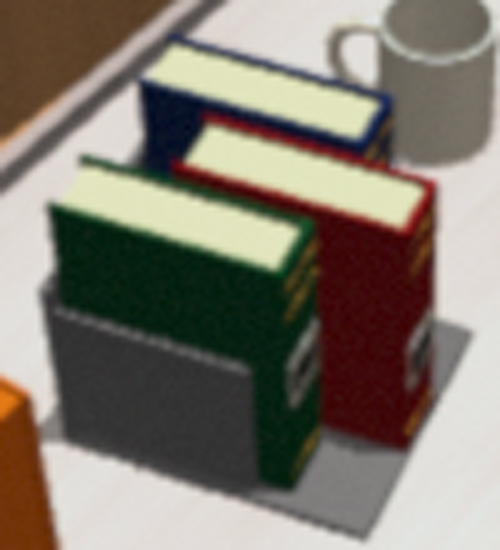

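```bash
cat >h.py <<'E'
import numpy as np,cv2,pickle
from scipy.spatial.transform import Rotation as Ro
def cast(c,px,z,T=None):
    """pixels -> world points on plane z; T = (R_wt, p) for wrist camera"""
    u=cv2.undistortPoints(np.float64(px).reshape(-1,1,2),c["intrinsics"],c["dist"])[:,0]
    d=np.c_[u,np.ones(len(u))]
    if T is None: R=c["R"].T;o=-R@c["t"]
    else:
        M=c["mount"];R=T[0]@M[:3,:3];o=T[0]@M[:3,3]+T[1]
    d=d@R.T
    return o+d*((z-o[2])/d[:,2])[:,None]
def tool(s): return Ro.from_euler('xyz',s["tcp_rot"]).as_matrix(),np.array(s["ee_pos"])
def mask(img,lo,hi): return cv2.inRange(cv2.cvtColor(img,cv2.COLOR_RGB2HSV),np.array(lo),np.array(hi))
E
python3 - <<'E'
from h import *
np.set_printoptions(precision=4,suppress=True)
t=pickle.load(open("top0.pkl","rb"));s=pickle.load(open("side0.pkl","rb"))
def rep(n,P): 
    print(n,P[:,:2].tolist() and P[:,:2].round(4).tolist(),"ctr",P.mean(0))
    for i,j in((0,2),(1,3)): print("  len,yaw",np.linalg.norm(P[j]-P[i]),np.degrees(np.arctan2(*(P[j]-P[i])[1::-1])))
# order front-left, front-right, back-left, back-right (front = spine)
rep("red top",cast(t,[(361.75,188.75),(377,185.5),(350,136.75),(365,133.75)],.186))
rep("red side",cast(s,[(326,146.4),(332,137),(280.6,133),(286,124)],.186))
rep("green top",cast(t,[(336,173.5),(352,171),(325,122),(341,118.75)],.186))
rep("blue top",cast(t,[(378,165),(393.5,162),(366.5,114),(381.5,110.5)],.186))
rep("rackfloor front corners",cast(t,[(333,200),(390,189.5),(333,200),(390,189.5)],.006))
for n,c in(("top",t),("side",s)):
    m=mask(c["img"],(22,150,60),(35,255,255))
    k,_=cv2.findContours(m,cv2.RETR_EXTERNAL,cv2.CHAIN_APPROX_NONE)
    for q in k:
        if cv2.contourArea(q)>200: 
            B=cv2.boxPoints(cv2.minAreaRect(q));P=cast(c,B,.079);print(n,B.tolist(),P,P.mean(0))
            e=P[1]-P[0],P[2]-P[1];print([(np.linalg.norm(v),np.degrees(np.arctan2(v[1],v[0]))) for v in e])
E
```

```text
red top [[0.6044, -0.0867], [0.6135, -0.1239], [0.7331, -0.0551], [0.7418, -0.0921]] ctr [ 0.6732 -0.0894  0.186 ]
  len,yaw 0.13256176021287788 13.797716452549091
  len,yaw 0.13218452892620544 13.927253070375986
red side [[0.6042, -0.0828], [0.6113, -0.1199], [0.73, -0.0527], [0.7399, -0.0881]] ctr [ 0.6714 -0.0859  0.186 ]
  len,yaw 0.12930262636223194 13.464901858901756
  len,yaw 0.13245033107588414 13.9005729087463
green top [[0.6402, -0.0227], [0.6476, -0.0619], [0.7686, 0.0079], [0.7781, -0.0317]] ctr [ 0.7086 -0.0271  0.186 ]
  len,yaw 0.13201571506963888 13.386982458461897
  len,yaw 0.13393425526641872 13.014701172603715
blue top [[0.6644, -0.1255], [0.673, -0.1636], [0.792, -0.0949], [0.8021, -0.1321]] ctr [ 0.7329 -0.129   0.186 ]
  len,yaw 0.1312911643750809 13.489499155320914
  len,yaw 0.13290044830035555 13.696863275636149
rackfloor front corners [[0.5905, -0.0234], [0.6256, -0.1863], [0.5905, -0.0234], [0.6256, -0.1863]] ctr [ 0.6081 -0.1049  0.006 ]
  len,yaw 0.0 0.0
  len,yaw 0.0 0.0
top [[132.95252990722656, 64.15078735351562], [196.40089416503906, -1.4483509063720703], [232.4486541748047, 33.41752624511719], [169.0002899169922, 99.01666259765625]] [[0.9493 0.5485 0.079 ]
 [1.1469 0.3815 0.079 ]
 [1.0454 0.2734 0.079 ]
 [0.8514 0.4402 0.079 ]] [0.9982 0.4109 0.079 ]
[(np.float64(0.2587107142687451), np.float64(-40.20617757654068)), (np.float64(0.14827084979833194), np.float64(-133.21258125482055))]
side [[254.35296630859375, 305.5882568359375], [258.88238525390625, 287.4705810546875], [324.058837890625, 303.76470947265625], [319.5294189453125, 321.88238525390625]] [[0.5068 0.3283 0.079 ]
 [0.5277 0.2883 0.079 ]
 [0.3832 0.233  0.079 ]
 [0.3664 0.2734 0.079 ]] [0.446  0.2808 0.079 ]
[(np.float64(0.04514698862166219), np.float64(-62.343438043315764)), (np.float64(0.15478632166283526), np.float64(-159.04450530742588))]
```

```bash
cat >>h.py <<'E'
def go(s,p,yaw):
    """tool-axis shift (mm) with yaw held, and twist (deg)"""
    R,q=tool(s);y0=np.degrees(np.arctan2(R[1,0],R[0,0]))
    print("shift mm",(R.T@(np.array(p)-q)*1e3).round(1),"twist deg",round(y0-yaw,2),"yaw",round(y0,2))
E
python3 - <<'E'
from h import *
from rig import *
np.set_printoptions(precision=4,suppress=True)
t=pickle.load(open("top0.pkl","rb"))
P=cast(t,[(208,222.5),(220.5,220),(226.25,276.5),(237.5,271.25)],.079);print(P)
for i,j in((0,2),(1,3)): v=P[i]-P[j];print(np.linalg.norm(v),np.degrees(np.arctan2(v[1],v[0])))
f=P[:2].mean(0);r=P[2:].mean(0);u=(f-r)/np.linalg.norm(f-r);ps=np.degrees(np.arctan2(u[1],u[0]))
g=(f+r)/2+.011*u;print("yaw",ps,"grip",g)
w=capture("wrist");print(w["mount"])
s=sense();go(s,[g[0],g[1],.231],ps-90)
E
```

```text
[[0.5135 0.3134 0.079 ]
 [0.5213 0.28   0.079 ]
 [0.3717 0.2574 0.079 ]
 [0.3864 0.2281 0.079 ]]
0.15248518085932655 21.534838672619916
0.14447178124862442 21.07311389894322
yaw 21.3102061534102 grip [0.4585 0.2737 0.079 ]
[[ 1.     -0.0007 -0.0005 -0.0004]
 [ 0.0003 -0.3221  0.9467 -0.1431]
 [-0.0009 -0.9467 -0.3221  0.0827]
 [ 0.      0.      0.      1.    ]]
shift mm [-706.1    0.5  517.6] twist deg -4.71 yaw -73.4
```

>>> {"fn": "send_rows", "kwargs": {"motion": [[1, -15, -5, 11, 0], [1, -27, -5, 20, 0], [1, -28, -5, 20.5, 0], [1, -28, -5, 20.5, 0], [1, -28, 0, 20.5, 0], [1, -28, 0, 20.5, 0], [1, -28, 0, 20.5, 0], [1, -28, 0, 20.5, 0], [1, -28, 0, 20.5, 0], [1, -28, 0, 20.5, 0], [1, -28, 0, 20.5, 0], [1, -28, 0, 20.5, 0], [1, -28, 0, 20.5, 0]]}}

```text
clock: 1.45
ee_pos: [0.3101, -0.1409, 0.2513]
tcp_rot: [-1.571, -0.0, -1.281]
force: [0.9, -0.7, 0.9]
grip_width: 0.0854
```

>>> {"fn": "send_rows", "kwargs": {"motion": [[1, -28, 0, 20.5, 0], [1, -28, 0, 20.5, 0], [1, -28, 0, 20.5, 0], [1, -28, 0, 20.5, 0], [1, -28, 0, 20.5, 0], [1, -28, 0, 20.5, 0], [1, -28, 0, 20.5, 0], [1, -28, 0, 20.5, 0], [1, -28, 0, 20.5, 0], [1, -28, 0, 20.5, 0], [1, -28, 5, 20.5, 0], [1, -28, 5, 20.5, 0], [1, -20, 5, 16, 0], [1, 0, 5, 0, -2.4], [1, 0, 0, 0, -2.3], [1, 0, 0, 0, 0], [1, 0, 0, 0, 0]]}}

```text
clock: 3.15
ee_pos: [0.4594, 0.2737, 0.2313]
tcp_rot: [-1.571, 0.0, -1.2]
force: [-0.3, -1.3, 0.9]
grip_width: 0.0853
```

```bash
python3 - <<'E'
from h import *
from rig import *
s=sense();w=capture("wrist");cv2.imwrite("pics/w1.png",w["img"][:,:,::-1]);T=tool(s);pickle.dump((w,T,s),open("w1.pkl","wb"))
print(s["clock"],s["ee_pos"],s["force"]);go(s,[.4585,.2737,.18],21.3-90)
m=mask(w["img"],(20,130,50),(36,255,255));k,_=cv2.findContours(m,cv2.RETR_EXTERNAL,cv2.CHAIN_APPROX_NONE)
q=max(k,key=cv2.contourArea);B=cv2.boxPoints(cv2.minAreaRect(q));P=cast(w,B,.079,T);print(B,P,P.mean(0))
for a,b in((0,1),(1,2)):v=P[b]-P[a];print(np.linalg.norm(v),np.degrees(np.arctan2(v[1],v[0])))
E
```

```text
3.15 [0.4594028  0.27368468 0.23134384] [-0.34339571 -1.28954812  0.92977491]
shift mm [-0.3 51.3 -0.8] twist deg -0.07 yaw -68.77
[[295. 245.]
 [295. 165.]
 [332. 165.]
 [332. 245.]] [[0.38393517 0.27068566 0.079     ]
 [0.46019748 0.29818351 0.079     ]
 [0.47233506 0.2668527  0.079     ]
 [0.39715114 0.23663395 0.079     ]] [0.42840471 0.26808895 0.079     ]
0.08106832033217422 19.827748697730843
0.03359971218760784 -68.82359930865942
```

View pics/w1.png

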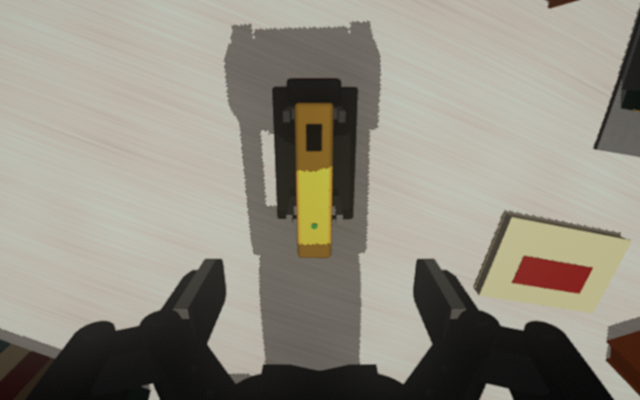

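```bash
python3 - <<'E'
from h import *
w,T,s=pickle.load(open("w1.pkl","rb"))
m=mask(w["img"],(12,130,50),(36,255,255));m[:,:270]=0;m[:,360:]=0
k,_=cv2.findContours(m,cv2.RETR_EXTERNAL,cv2.CHAIN_APPROX_NONE)
q=max(k,key=cv2.contourArea);B=cv2.boxPoints(cv2.minAreaRect(q));P=cast(w,B,.079,T);print(B,P)
for a,b in((0,1),(1,2)):v=P[b]-P[a];print(np.linalg.norm(v),np.degrees(np.arctan2(v[1],v[0])))
y=np.where(m.any(1))[0]
for r in (110,130,160,200,240,250):
    c=np.where(m[r])[0];L=cast(w,[(c[0]-.5,r),(c[-1]+.5,r)],.079,T);print(r,c[0],c[-1],L.mean(0),np.linalg.norm(L[1]-L[0]))
c=P.mean(0);u=np.array([np.cos(np.radians(21.3)),np.sin(np.radians(21.3)),0]);print("grip",c+.011*u);go(s,list((c+.011*u)[:2])+[.043],21.3-90)
E
```

```text
[[294. 102.]
 [333. 102.]
 [333. 257.]
 [294. 257.]] [[0.51215355 0.31793322 0.079     ]
 [0.52422638 0.28672938 0.079     ]
 [0.38505446 0.23068538 0.079     ]
 [0.37092691 0.26707456 0.079     ]]
0.03345792139769189 -68.84842803206357
0.1500325126046136 -158.0655413609
110 295 332 [0.51190151 0.29993037 0.079     ] 0.03282317469410877
130 295 333 [0.49597259 0.29338028 0.079     ] 0.034283974366821054
160 295 332 [0.47060425 0.28417271 0.079     ] 0.034343488679690636
200 296 332 [0.43486125 0.27004156 0.079     ] 0.034791452369365684
240 297 330 [0.39567132 0.25561241 0.079     ] 0.03337529778078892
250 298 330 [0.38553872 0.25122178 0.079     ] 0.03276204016534057
grip [0.45833893 0.2796014  0.079     ]
shift mm [ -5.9 188.3   1.2] twist deg -0.07 yaw -68.77
```

>>> {"fn": "send_rows", "kwargs": {"motion": [[1, -5, 15, 1, 0], [1, 0, 30, 0, 0], [1, 0, 35, 0, 0], [1, 0, 35, 0, 0], [1, 0, 30, 0, 0], [1, 0, 22, 0, 0], [1, 0, 14, 0, 0], [1, 0, 7, 0, 0], [1, 0, 0, 0, 0], [1, 0, 0, 0, 0]]}}

```text
clock: 4.2
ee_pos: [0.4589, 0.279, 0.0442]
tcp_rot: [-1.57, 0.0, -1.199]
force: [0.1, 0.5, -0.1]
grip_width: 0.0854
```

>>> {"fn": "send_rows", "kwargs": {"motion": [[-1, 0, 0, 0, 0], [-1, 0, 0, 0, 0], [-1, 0, 0, 0, 0], [-1, 0, 0, 0, 0], [-1, 0, 0, 0, 0], [-1, 0, 0, 0, 0], [-1, 0, 0, 0, 0], [-1, 0, 0, 0, 0], [-1, 0, 0, 0, 0], [-1, 0, 0, 0, 0]], "force": 40}}

```text
clock: 5.2
ee_pos: [0.4588, 0.2788, 0.0438]
tcp_rot: [-1.57, 0.0, -1.199]
force: [-1.9, -0.4, 6.2]
grip_width: 0.0334
```

>>> {"fn": "send_rows", "kwargs": {"motion": [[-1, 0, -4, 0, 0], [-1, 0, -8, 0, 0], [-1, 0, -12, 0, 0], [-1, 0, -16, 0, 0], [-1, 0, -16, 0, 0], [-1, 0, -12, 0, 0], [-1, 0, -8, 0, 0], [-1, 0, -4, 0, 2], [-1, 0, 0, 0, 3.7], [-1, 0, 0, 0, 2], [-1, 8, 0, -3, 0], [-1, 16, 0, -5, 0], [-1, 22, 0, -6, 0], [-1, 25, 0, -7, 0], [-1, 25, 0, -7, 0], [-1, 25, 0, -7, 0], [-1, 25, 0, -7, 0], [-1, 25, 0, -7, 0], [-1, 25, 0, -7, 0], [-1, 25, 0, -7, 0]]}}

```text
clock: 7.2
ee_pos: [0.4485, 0.0471, 0.1234]
tcp_rot: [-1.571, -0.0, -1.333]
force: [0.2, -0.7, -1.0]
grip_width: 0.0338
```

>>> {"fn": "send_rows", "kwargs": {"motion": [[-1, 25, 0, -7, 0], [-1, 25, 0, -7, 0], [-1, 25, 0, -7, 0], [-1, 25, 0, -7, 0], [-1, 25, 0, -7, 0], [-1, 25, 0, -7, 0], [-1, 20, 5, -7, 0], [-1, 12, 10, -7, 0], [-1, 4, 15, -6, 0], [-1, 0, 15, 0, 0], [-1, 0, 12, 0, 0], [-1, 0, 6, 0, 0], [-1, 0, 3, 0, 0], [-1, 0, 0, 0, 0], [-1, 0, 0, 0, 0]]}}

```text
clock: 8.7
ee_pos: [0.433, -0.1463, 0.0578]
tcp_rot: [-1.57, -0.0, -1.333]
force: [-0.8, -0.5, -0.5]
grip_width: 0.0337
```

```bash
python3 - <<'E'
from h import *
from rig import *
s=sense();print(s["clock"],s["ee_pos"],s["force"],s["grip_width"]);go(s,[.4563,-.1404,.058],-76.3)
z=lambda im,x,y,w,h,k:cv2.resize(im[y:y+h,x:x+w],None,fx=k,fy=k,interpolation=cv2.INTER_CUBIC)
c=capture("side");a=z(c["img"],245,95,130,150,4)
t=capture("top");b=z(t["img"],300,110,60*2,150,2)
pickle.dump((c,t,s),open("s2.pkl","wb"))
H=np.zeros((600,800,3),np.uint8);H[:,:520]=a;H[:300,520:760]=b;H[300:475,520:]=cv2.resize(capture("wrist")["img"],(280,175))
cv2.imwrite("pics/p2.png",H[:,:,::-1])
E
```

```text
8.7 [ 0.43301741 -0.14627086  0.05778071] [-0.76864903 -0.45688392 -0.54972492] 0.03368893773863847
shift mm [-0.2 -0.2 24. ] twist deg -0.07 yaw -76.37
```

View pics/p2.png

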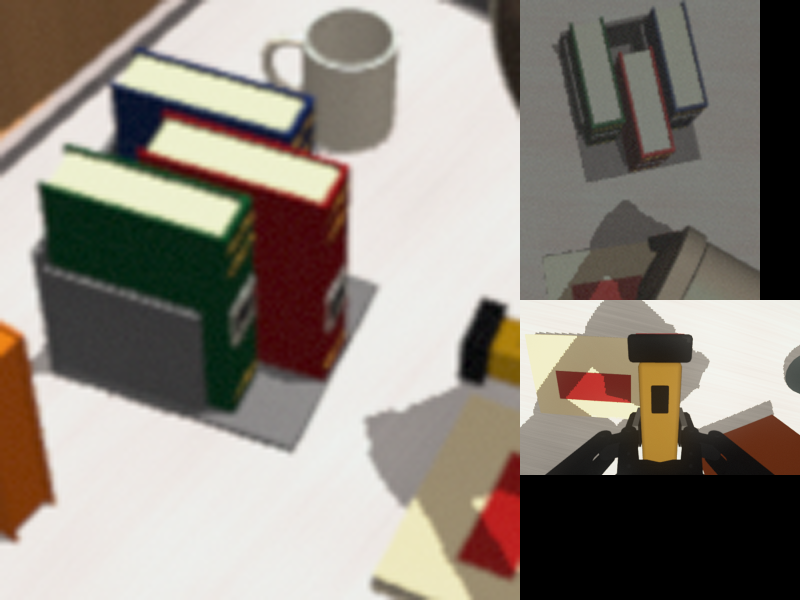

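```bash
python3 - <<'E'
from h import *
np.set_printoptions(precision=1,suppress=True)
c,t,s=pickle.load(open("s2.pkl","rb"))
pr=lambda X:cv2.projectPoints(np.float64(X),cv2.Rodrigues(c["R"])[0],c["t"],c["intrinsics"],c["dist"])[0][:,0]
cr=lambda X:(pr(X)-[245,95])*4
a=np.radians(13.6);u=np.array([np.cos(a),np.sin(a),0]);v=np.array([-u[1],u[0],0]);z=np.array([0,0,1.])
S=np.array([.6069,-.1037,.0])
print("label ctr, corners",cr([S+.076*z]),cr([S+.076*z+i*.018*v+j*.018*z for i,j in((1,1),(-1,1),(-1,-1),(1,-1))]))
print("spine TL TR, BR BL",cr([S+.186*z+.021*v,S+.186*z-.021*v,S+.006*z-.021*v,S+.006*z+.021*v]))
g=np.array([.433,-.1463,.0768])
print("head front L/R top, L/R bottom; rear L top/bottom",cr([g+.085*u+i*.023*v+j*.021*z for i,j in((1,1),(-1,1),(1,-1),(-1,-1))]),cr([g+.065*u+.023*v+j*.021*z for j in(1,-1)]))
E
```

```text
label ctr, corners [[336.8 297.6]] [[327.4 298.4]
 [346.7 262.4]
 [345.7 296.9]
 [326.9 332.6]]
spine TL TR, BR BL [[327.3 206.7]
 [351.1 164. ]
 [345.9 341.1]
 [324.6 382.4]]
head front L/R top, L/R bottom; rear L top/bottom [[455.7 339.4]
 [478.1 291.7]
 [451.7 378.9]
 [473.5 331.7]] [[484.1 348.1]
 [479.3 387.5]]
```

>>> {"fn": "send_rows", "kwargs": {"motion": [[-1, 0, 0, 4, 0], [-1, 0, 0, 7, 0], [-1, 0, 0, 7, 0], [-1, 0, 0, 4, 0], [-1, 0, 0, 2, 0], [-1, 0, 0, 0, 0], [-1, 0, 0, 0, 0], [-1, 0, 0, 0, 0], [-1, 0, 0, 0, 0], [-1, 0, 0, 0, 0], [-1, 0, 0, 0, 0], [-1, 0, 0, 0, 0], [-1, 0, 0, 0, 0], [-1, 0, 0, 0, 0], [-1, 0, 0, 0, 0], [-1, 0, 0, 0, 0], [-1, 0, 0, 0, 0], [-1, 0, 0, 0, 0], [-1, 0, 0, 0, 0], [-1, 0, 0, 0, 0]]}}

```text
clock: 10.85
ee_pos: [0.4561, -0.1406, 0.0573]
tcp_rot: [-1.571, 0.0, -1.333]
force: [0.7, 0.1, -1.8]
grip_width: 0.0337
```

```bash
python3 - <<'E'
from h import *
from rig import *
s=sense();print(s["clock"],s["ee_pos"],s["force"],s["grip_width"],s["qvel"])
z=lambda im,x,y,w,h,k:cv2.resize(im[y:y+h,x:x+w],None,fx=k,fy=k,interpolation=cv2.INTER_CUBIC)
c=capture("side");a=z(c["img"],300,120,90,75,8)
cv2.imwrite("pics/p3.png",a[:,:,::-1])
go(s,[.4588,.2788,.12],-68.7)
E
```

```text
10.85 [ 0.45609639 -0.14056143  0.05729205] [ 0.70931041  0.09202334 -1.79635189] 0.03373632742772706 [ 0.00250014  0.00012718 -0.00146656 -0.00012211 -0.00092175  0.001293  ]
shift mm [-407.   -62.6  101.3] twist deg -7.7 yaw -76.4
```

View pics/p3.png

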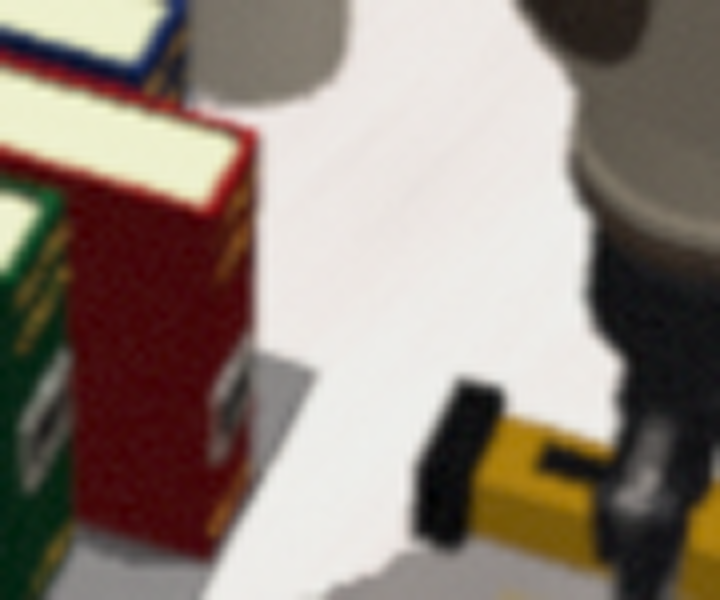

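>>> {"fn": "send_rows", "kwargs": {"motion": [[-1, 0, 0, -5, 0], [-1, 0, 0, -10, 0], [-1, 0, -6, -5, 0], [-1, 0, -12, 0, 0], [-1, 0, -15, 0, 0], [-1, -8, -15, 3, 0], [-1, -16, -12, 6, 0], [-1, -22, -6, 7, 0], [-1, -25, 0, 7, 0], [-1, -25, 0, 7, 0], [-1, -25, 0, 7, 0], [-1, -25, 0, 7, 0], [-1, -25, 0, 7, 0], [-1, -25, 0, 7, 0], [-1, -25, 0, 7, 0], [-1, -25, 0, 7, 0], [-1, -25, 0, 7, 0], [-1, -25, 0, 7, 0], [-1, -25, 0, 7, 0], [-1, -25, 0, 7, 0]]}}

```text
clock: 12.9
ee_pos: [0.4527, 0.2157, 0.1246]
tcp_rot: [-1.569, 0.0, -1.333]
force: [0.7, -0.1, -1.9]
grip_width: 0.0336
```

>>> {"fn": "send_rows", "kwargs": {"motion": [[-1, -25, 0, 7, 0], [-1, -20, 0, 7, 0], [-1, -12, 0, 5, -2], [-1, -5, 0, 4, -3.7], [-1, 0, 0, 0, -2], [-1, 0, 0, 0, 0], [-1, 0, 0, 0, 0]]}}

```text
clock: 13.6
ee_pos: [0.4602, 0.28, 0.1238]
tcp_rot: [-1.57, 0.0, -1.2]
force: [0.1, 0.2, -2.0]
grip_width: 0.0336
```

```bash
python3 - <<'E'
from h import *
from rig import *
s=sense();print(s["clock"],s["ee_pos"],s["force"],s["grip_width"])
go(s,[.4588,.2788,.0438],-68.7)
E
```

```text
13.6 [0.46019219 0.28004548 0.12378883] [ 0.05604712  0.19367219 -1.95085021] 0.03364378868650676
shift mm [ 0.7 80.  -1.8] twist deg -0.03 yaw -68.73
```

>>> {"fn": "send_rows", "kwargs": {"motion": [[-1, 0.7, 5, -1.8, 0], [-1, 0, 10, 0, 0], [-1, 0, 14, 0, 0], [-1, 0, 14, 0, 0], [-1, 0, 12, 0, 0], [-1, 0, 8, 0, 0], [-1, 0, 5, 0, 0], [-1, 0, 3, 0, 0], [-1, 0, 2, 0, 0], [-1, 0, 2, 0, 0], [-1, 0, 1, 0, 0], [-1, 0, 1, 0, 0], [-1, 0, 1, 0, 0], [-1, 0, 1, 0, 0], [-1, 0, 0.5, 0, 0], [-1, 0, 0, 0, 0], [-1, 0, 0, 0, 0]]}}

```text
clock: 15.3
ee_pos: [0.4586, 0.279, 0.0439]
tcp_rot: [-1.571, 0.0, -1.199]
force: [-0.6, 0.7, -2.2]
grip_width: 0.0337
```

>>> {"fn": "send_rows", "kwargs": {"motion": [[-1, 0, 0.5, 0, 0], [-1, 0, 0.5, 0, 0], [-1, 0, 0, 0, 0], [-1, 0, 0, 0, 0]]}}

```text
clock: 15.7
ee_pos: [0.4587, 0.279, 0.0438]
tcp_rot: [-1.57, 0.0, -1.199]
force: [-5.4, -3.0, 13.8]
grip_width: 0.0335
```

>>> {"fn": "send_rows", "kwargs": {"motion": [[-1, 0, 0.5, 0, 0], [-1, 0, 0.5, 0, 0], [-1, 0, 0, 0, 0], [-1, 0, 0, 0, 0]]}}

```text
clock: 16.1
ee_pos: [0.4587, 0.2791, 0.0437]
tcp_rot: [-1.57, -0.0, -1.199]
force: [-12.6, -7.0, 29.5]
grip_width: 0.0338
```

>>> {"fn": "send_rows", "kwargs": {"motion": [[-1, 0, -0.8, 0, 0], [-1, 0, 0, 0, 0], [-0.1, 0, 0, 0, 0], [-0.1, 0, 0, 0, 0], [0.1, 0, 0, 0, 0], [0.4, 0, 0, 0, 0], [1, 0, 0, 0, 0], [1, 0, 0, 0, 0], [1, 0, 0, 0, 0], [1, 0, 0, 0, 0]]}}

```text
clock: 17.1
ee_pos: [0.4586, 0.279, 0.0426]
tcp_rot: [-1.571, 0.0, -1.199]
force: [-0.2, -0.4, 0.6]
grip_width: 0.0853
```

>>> {"fn": "send_rows", "kwargs": {"motion": [[1, 0, -5, 0, 0], [1, 0, -10, 0, 0], [1, 0, -20, 0, 0], [1, 0, -30, 0, 0], [1, 0, -35, 0, 0], [1, 0, -35, 0, 0], [1, 0, -30, 0, 0], [1, 0, -20, 0, 0], [1, 0, -10, 0, 0], [1, 0, 0, 0, 0], [1, 0, 0, 0, 0]]}}

```text
clock: 18.2
ee_pos: [0.4584, 0.2789, 0.2368]
tcp_rot: [-1.572, 0.0, -1.199]
force: [0.3, 0.0, -1.1]
grip_width: 0.0851
```

```bash
python3 - <<'E'
from h import *
from rig import *
s=sense();print(s["clock"],s["ee_pos"],s["force"],s["grip_width"])
z=lambda im,x,y,w,h,k:cv2.resize(im[y:y+h,x:x+w],None,fx=k,fy=k,interpolation=cv2.INTER_CUBIC)
c=capture("side");w=capture("wrist")
H=np.zeros((600,800,3),np.uint8);H[:300]=z(c["img"],210,260,160,60,5);H[300:,:480]=cv2.resize(w["img"],(480,300))
cv2.imwrite("pics/p4.png",H[:,:,::-1])
# closed-finger push approach: finger front 11 mm ahead of TCP; start 45 mm before the spine
a=np.radians(13.6);u=np.array([np.cos(a),np.sin(a)]);p=np.array([.6069,-.1037])-.056*u;print(p)
go(s,[*p,.231],-76.4)
E
```

```text
18.2 [0.45837026 0.27886033 0.23679889] [ 0.31489167  0.01847485 -1.07300532] 0.08505987654374013
[ 0.55247018 -0.11686796]
shift mm [402.9   5.8 -56.1] twist deg 7.7 yaw -68.7
```

View pics/p4.png

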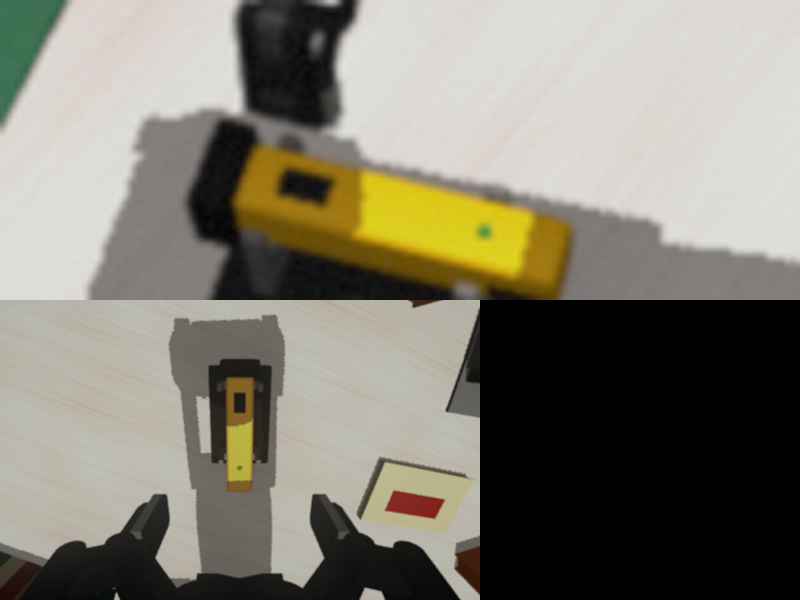

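>>> {"fn": "send_rows", "kwargs": {"motion": [[-1, 10, 0, -1.5, 0], [-1, 20, 0, -3, 0], [-1, 28, 0, -4, 0], [-1, 30, 0, -4, 0], [-1, 30, 0, -4, 0], [-1, 30, 0, -4, 0], [-1, 30, 0, -4, 0], [-1, 30, 0, -4, 0], [-1, 30, 0, -4, 0], [-1, 30, 0, -4, 0], [-1, 30, 0, -4, 0], [-1, 30, 0, -4, 0], [-1, 30, 0, -4, 0], [-1, 25, 0, -4, 0], [-1, 15, 0, -4, 2], [-1, 5, 0, -3, 3.7], [-1, 0, 0, 0, 2], [-1, 0, 0, 0, 0], [-1, 0, 0, 0, 0]]}}

```text
clock: 20.2
ee_pos: [0.5492, -0.118, 0.2375]
tcp_rot: [-1.571, 0.0, -1.333]
force: [-0.4, -0.8, -0.3]
grip_width: -0.0001
```

```bash
python3 - <<'E'
from h import *
from rig import *
s=sense();print(s["clock"],s["ee_pos"],s["force"],s["grip_width"])
go(s,[.5525,-.1169,.122],-76.4)
w=capture("wrist");cv2.imwrite("pics/w5.png",w["img"][:,:,::-1]);pickle.dump((w,tool(s)),open("w5.pkl","wb"))
E
```

```text
20.2 [ 0.5492024  -0.11798862  0.2374835 ] [-0.37382787 -0.8139047  -0.32119753] -5.369838032449255e-05
shift mm [ -0.3 115.5   3.5] twist deg 0.03 yaw -76.37
```

View pics/w5.png

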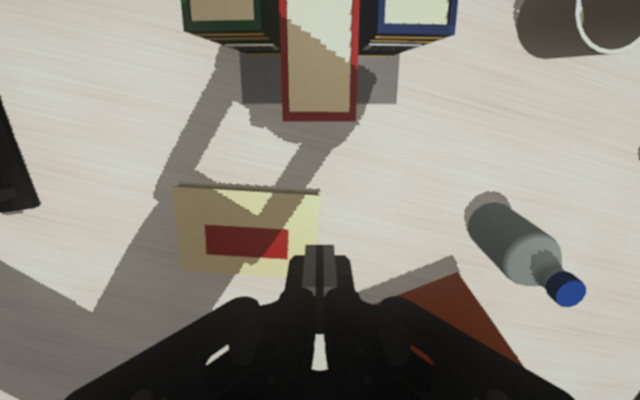

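```bash
python3 - <<'E'
from h import *
w,T=pickle.load(open("w5.pkl","rb"))
P=cast(w,[(320,121),(283,121),(357,121),(222,32),(415,33)],.186,T)
print(((P-T[1])@T[0]*1e3).round(1))
E
```

```text
[[  0.   51.5  60.5]
 [-21.2  51.5  60.5]
 [ 21.3  51.5  60.5]
 [-52.6  51.5 108.1]
 [ 51.1  51.5 107.5]]
```

>>> {"fn": "send_rows", "kwargs": {"motion": [[-1, 0, 10, 0, 0], [-1, 0, 20, 0, 0], [-1, 0, 25, 0, 0], [-1, 0, 25, 0, 0], [-1, 0, 20, 0, 0], [-1, 0, 10, 0, 0], [-1, 0, 5, 0, 0], [-1, 0, 0, 10, 0], [-1, 0, 0, 14, 0], [-1, 0, 0, 10, 0], [-1, 0, 0, 6, 0], [-1, 0, 0, 3, 0], [-1, 0, 0, 3, 0], [-1, 0, 0, 4, 0], [-1, 0, 0, 4, 0], [-1, 0, 0, 4, 0], [-1, 0, 0, 4, 0], [-1, 0, 0, 4, 0], [-1, 0, 0, 4, 0]]}}

```text
clock: 22.15
ee_pos: [0.6178, -0.1016, 0.1227]
tcp_rot: [-1.571, 0.0, -1.333]
force: [-3.6, -0.9, 4.1]
grip_width: -0.0001
```

>>> {"fn": "send_rows", "kwargs": {"motion": [[-1, 0, 0, 4, 0], [-1, 0, 0, 4, 0], [-1, 0, 0, 4, 0], [-1, 0, 0, 4, 0], [-1, 0, 0, 3, 0], [-1, 0, 0, 2, 0], [-1, 0, 0, 1, 0], [-1, 0, 0, 1, 0], [-1, 0, 0, 0, 0]]}}

```text
clock: 23.05
ee_pos: [0.6399, -0.0961, 0.1226]
tcp_rot: [-1.571, 0.0, -1.333]
force: [-2.1, -1.0, 3.5]
grip_width: 0.0001
```

>>> {"fn": "send_rows", "kwargs": {"motion": [[-1, 0, 0, 1, 0], [-1, 0, 0, 1, 0], [-1, 0, 0, 1, 0], [-1, 0, 0, 0, 0]]}}

```text
clock: 23.45
ee_pos: [0.6411, -0.096, 0.123]
tcp_rot: [-1.574, 0.0, -1.334]
force: [-23.4, -5.5, 16.4]
grip_width: 0.0003
```

>>> {"fn": "send_rows", "kwargs": {"motion": [[-1, 0, 0, -2, 0], [-1, 0, 0, -4, 0], [-1, 0, 0, -10, 0], [-1, 0, 0, -20, 0], [-1, 0, 0, -25, 0], [-1, 0, -10, -20, 0], [-1, 0, -25, -10, 0], [-1, 0, -30, 0, 0], [-1, 0, -30, 0, 0], [-1, 0, -15, 0, 0], [-1, 0, -5, 0, 0], [-1, 0, 0, 0, 0], [-1, 0, 0, 0, 0]]}}

```text
clock: 24.75
ee_pos: [0.5539, -0.1167, 0.236]
tcp_rot: [-1.572, 0.001, -1.333]
force: [-0.0, 0.1, -0.6]
grip_width: 0.0001
```

```bash
python3 - <<'E'
from h import *
from rig import *
s=sense();print(s["clock"],s["ee_pos"],s["force"])
w=capture("wrist");T=tool(s);pickle.dump((w,T),open("w6.pkl","wb"));c=capture("side")
z=lambda im,x,y,w,h,k:cv2.resize(im[y:y+h,x:x+w],None,fx=k,fy=k,interpolation=cv2.INTER_CUBIC)
H=np.zeros((600,800,3),np.uint8);H[:240]=z(w["img"],120,0,400,120,2);H[240:,:400]=z(c["img"],250,110,100,90,4)
H[240:490,400:]=cv2.resize(w["img"],(400,250))
cv2.imwrite("pics/p6.png",H[:,:,::-1])
E
```

```text
24.75 [ 0.55386803 -0.11674106  0.2360209 ] [-0.00728401  0.0754581  -0.62609582]
```

View pics/p6.png

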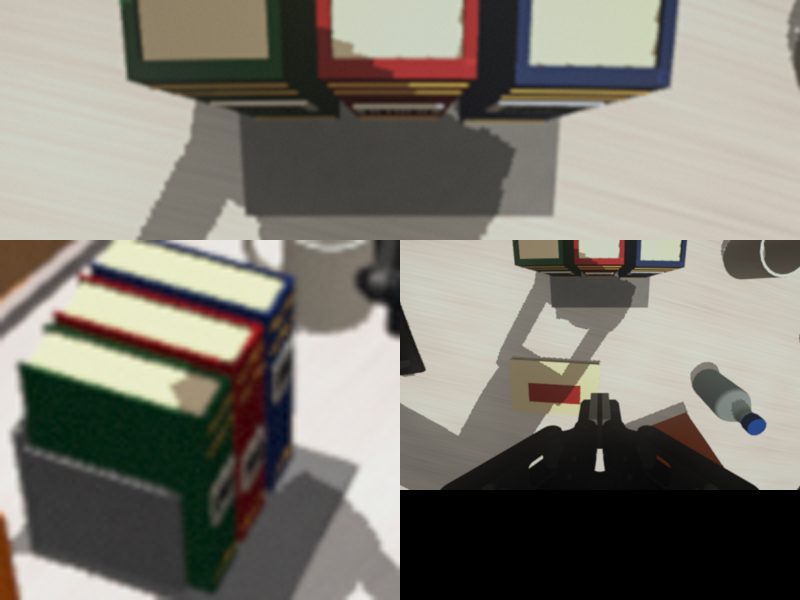

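```bash
python3 -c "
from rig import *
s=sense();print(s['clock'],s['force'],abs(s['qvel']).max());print(finish_job())"
```

```text
24.85 [ 1.50930062 -0.36132654  0.03837193] 0.007020255024084629
the job is handed in; nothing more can be done
None
```

The job is done and handed in at 24.9 s. It gave no verdict, so the results below are my own checks.

- **Scan:** The red volume was the one sticking out, by about 47 mm. I held the scanner square to its label for about 1.5 s, aiming for 70 mm. The side view suggests the head sat about 5 mm farther back. The top and side views put the book about 4 mm apart sideways, so I aimed midway, well inside the 13 mm allowed. My label pixel agreed with the prediction to about 1 px (2 mm).
- **Scanner back in its cradle:** I lowered it in small steps until it bore on the yokes. The last step pressed with about 30 N, more than "gently" needed, so I backed off before letting go. In the last picture of it, it lay level and looked as it did at the start.
- **Push:** I pushed the red volume with shut fingers until it met the stop at about 24 N. The last picture shows it upright and flush with the green one. The blue one stands out about 1.5 to 2 mm, probably its starting offset.
- **Bystanders:** No path came near the bottle, mug, bookend or paperback. The bottle, mug and paperback look undisturbed in the last picture. The bookend was not in it and was not checked again.
- **Arm:** At hand-in the arm was clear of everything and at rest.

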